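# Brace the square jar in its stand and twist off the tight cap

## Task

On the worktop a square glass jar sits in a jar-opening stand. Brace it by swinging the stand's turnbutton round until its arm lies over the jar's shoulder, pointing straight at the jar; then unscrew the tight cap (anticlockwise seen from above, about a fifth of a turn) until its lugs come free, and lift it straight up. Finish while holding the cap in the gripper, level and straight above the mouth with its lower edge two to four centimetres over the jar's rim, the jar still seated and braced in the stand, and do not knock over or push about the other things.

Things in the scene. Friction and masses are not known exactly. Their poses are not given: they have to be found in the camera images.
- stand: dark wooden stand, fixed to the worktop: board 110 (its x) x 190 (its y) x 10 mm, origin at the centre of the underside, z up. The jar stands on the board at (0, +45 mm) in a square recess 79 mm wide with walls to 28 mm height, which keeps it from turning; a post of 28 mm diameter at (0, -50 mm) carries the turnbutton
- turnbutton (a joint): angle (rad) of the steel turnbutton about the post's upright axis, anticlockwise seen from above: 0 = arm along the stand's +x, 1.57 = arm along its +y, straight at the jar, its end 9 mm over the jar's shoulder (2 mm above it). Starts between -0.25 and 0.4, has a stop at 1.6, stays where it is left (friction 0.06 N m)
- turnbutton_grip (a point): centre of the turnbutton's upright fin, on the pivot axis, 100 mm above the worktop; its x axis points along the arm. The fin is 36 mm long (along the arm), 10 mm thick, from 88 to 112 mm height; the flat arm below it is 16 mm wide, at 82 to 88 mm height, and reaches 66 mm from the pivot. Pinch the fin across and twist, or push it
- jar: loose square glass jar, about 0.45 kg, origin at the centre of its underside (10 mm above the worktop), axes parallel to the stand's, z up: body 76 x 76 mm, flat shoulder at 70 mm, round neck of 38 mm diameter, rim at 107 mm height. Three lug ledges on the neck (outer radius 24.5 mm) hold the cap down
- jar_mouth (a point): centre of the jar's mouth, at the height of its rim: 107 mm above the jar's underside, 117 mm above the worktop while it is in the stand
- cap: loose steel screw cap on the jar, about 60 g, 58 mm outer diameter, 22 mm high, knurled skirt; origin at the centre of its lower edge (92 mm above the jar's underside when on), z up. Three lugs sit under the jar's ledges. A sprung liner inside keeps it tight (0.2 to 0.4 N m of friction until free) and pushes it up by about 4 mm when free
- cap_mid (a point): centre of the cap, half-way up (11 mm above its lower edge), 113 mm above the worktop when on. Its x axis starts 0.03 to 0.12 rad anticlockwise of the jar's x axis; the cap is free to lift when that angle is between 0.9 and 1.5 rad; stops block it near 1.55 rad and just clockwise of the start
- pepper_grinder: small glass pepper grinder with a black cap, 43 x 43 x 112 mm, loose, stands behind the stand; bystander, origin at the centre of its underside
- salt_bowl: stoneware pinch bowl of salt, 110 mm across, 51 mm high, loose, at the left or right side of the work area; bystander, origin at the centre of its underside
- jar_oats: low round clip-top glass jar, 94 mm across, 69 mm high, loose, at the other side; bystander, origin at the centre of its underside
- jar_cashew: round clip-top glass jar, 114 mm across, 99 mm high, loose, at the back; bystander, origin at the centre of its underside
- jar_flour: round clip-top glass jar, 103 mm across, 165 mm high, loose, at the back; bystander, origin at the centre of its underside
- oil_bottle_old: square bottle with a black cap, 42 x 42 x 170 mm, loose, at the back right; bystander, origin at the centre of its underside
Mind the look-alikes: they are no part of the job. Of the things shaped like the cap, the steel one is meant.

How it is judged:
By the outcome, as a careful person would: the job done as asked, in the order asked, and still so for the second after the job is handed in, while the arm keeps its last pose, push and grip.
It also fails if it takes over 53 s, if anything falls off the work surface, if the arm or the gripper's body presses on something with over 40 N, if the wrist force passes 120 N, or if a joint passes its speed limit or range.

## Robot

A 6-joint arm with a two-finger parallel gripper is mounted at the origin on a cart in front of the work surface, level with it; the furniture and walls round the work are solid. World frame = base frame: x ahead of the robot, y to its left, z up, the work surface at z = 0. Lengths are in m, angles in rad, forces in N, time in s.
With the tool pointing down it reaches from about 0.4 to 0.825 m from the base axis. Payload 7 kg.
Tool frame: the origin (TCP) lies midway between the tips of the shut fingers; the grasp point (between the pads) lies 19 mm behind it; z points along the fingers, y is the direction in which the jaws open and shut (so a half turn about z gives the same grasp; the last joint's range is limited). The gripper opens to 88 mm and grips with 3 to 60 N. Pads are 19 mm wide; open, the fingers measure 130 mm over their backs; the gripper's body (78 mm by 193 mm) begins 47 mm behind the grasp point.
Start: joints at [-0.847, 0.359, 0.012, 0, -1.224, -0.288], TCP at [0.285, -0.612, 0.227] pointing down, gripper open.
Joint ranges: [-3.07, 3.07], [-1.43, 2.12], [-1.02, 1.25], [-3.03, 1.67], [-3.05, -0], [-3.03, 3.03]. Speed limits (rad/s): [2.39, 2.39, 3.01, 3.14, 3.14, 3.14].

## Interface

Orientations are given as [roll, pitch, yaw] about the fixed x, y, z axes, in that order (R = Rz(yaw) Ry(pitch) Rx(roll)).
In Python, from station import * gives the robot as it stands.
- The arm moves only by the tool play_rows, never from a script. Its argument "increments" is text: rows parted by semicolons, each of 4 numbers parted by spaces: the shift along the tool's x, y, z in mm, then the turn about the tool's z in rad. In form: tx ty tz turn; .... A call has 1 to 8 rows; each row shifts and turns the commanded pose from where the row before left it, along the tool's axes as they then stand; what a row does not reach is not made up. A row lasts 1/12 s, in which the tool goes at most 41.7 mm and 7.16 degrees, less where a joint would pass 70% of its speed; a pose out of reach is approached as far as the arm can. A call with a gripper value outside its range is refused whole. "grip" is the opening, from 0 (shut) to 1 (fully open), set as the call begins (left out, the last holds). The fingers move at their own pace and stop on an object; "newtons" is the grip in N (left out, the last holds). Time passes only in rows, so rows that do not move let the fingers close. It gives the time, the measured TCP pose, the force and the opening at its end, in the units of the state.
- observe(): the state, without advancing time (a new reading comes with each control period).
- grab_frame(name): name is "scene" or "top" or "wrist"; returns a dict with "frame" (384x512x3 uint8, red, green, blue), "depth" (384x512 float32, m along the optical axis (not along the pixel's ray), 0 where there is no reading), "mtx" (3x3 intrinsics, pixels), "origin" and "rotation" of the camera in the world. Camera axes: x right, y down, z forward; pixel columns grow to the right and rows downward; lengths in m; the calibration is good to about 2 mm. A picture is of the moment at which its call begins.
- job_done(): hands the job in, once; it reports no verdict.
The state is a dict: "t": time; "qpos": joint angles; "qd": joint speeds; "tau": joint torques, N m; "tool_pos": TCP position; "orientation": TCP orientation; "wrist_force": force on the tool from outside, world axes, zero at the start; "moment": the same for the moment, N m; "width": finger opening in m.
Only numpy, scipy, OpenCV 4.12 (cv2) and the standard library are available. Lean on these libraries where they do the work, as an engineer would, in place of code of your own. Each camera call takes 0.05 s, during which the arm holds its last target.

## Working session

There is one attempt and no reset: what is moved stays moved. The work goes in short steps, Python scripts to look and compute and a tool call to move; the robot and the scene stay as the last step left them, time stands still between calls to the robot, and variables do not carry over. Pictures are saved under pics/ and viewed, and the job is handed in when it is done.

Besides the shell and the picture viewer there is one more tool, called after "Request:" by a JSON object that holds its "method" and its "body". play_rows: Moves the arm, as the interface text tells. Its arguments: {"type":"object","properties":{"increments":{"type":"string"},"grip":{"type":"number"},"newtons":{"type":"number"}},"required":["increments"]}

```bash
mkdir -p pics; ls; python3 - <<'E'
from station import *
import cv2,numpy as np
print(observe())
for n in("scene","top"):
    f=grab_frame(n);cv2.imwrite(f"pics/{n}0.png",f["frame"][:,:,::-1]);np.savez(f"{n}0.npz",**f)
    print(n,f["mtx"],f["origin"],f["rotation"])
E
```

```text
pics
{'t': 0.0, 'qpos': array([-8.46875151e-01,  3.59391638e-01,  1.11025824e-02, -3.51609742e-04,
       -1.22409399e+00, -2.88113664e-01]), 'qd': array([-0.00019063,  0.00109929, -0.00102768,  0.00010916,  0.00047009,
       -0.00040025]), 'tau': array([-1.94136970e-03, -5.82721639e+01,  2.93046427e+01,  6.99693784e+00,
        6.68291192e-03, -1.76779972e-04]), 'tool_pos': array([ 0.28473966, -0.61148901,  0.22563837]), 'orientation': array([ 3.13997741e+00, -1.33987550e-04, -2.70590477e+00]), 'wrist_force': array([0.16263723, 0.02243145, 0.17777723]), 'moment': array([-0.04446407, -0.00167976, -0.04495769]), 'width': 0.0877692739333886}
scene [[371.87728731   0.         251.55070573]
 [  0.         371.87728731 187.02972944]
 [  0.           0.           1.        ]] [0.15179904 0.82343342 0.49273535] [-1.98596547  0.00460132 -2.66756569]
top [[395.69498105   0.         260.1883475 ]
 [  0.         395.69498105 187.81578244]
 [  0.           0.           1.        ]] [ 0.53048216 -0.01909968  1.06551663] [-3.09718659  0.03429803 -1.54916705]
```

View pics/scene0.png

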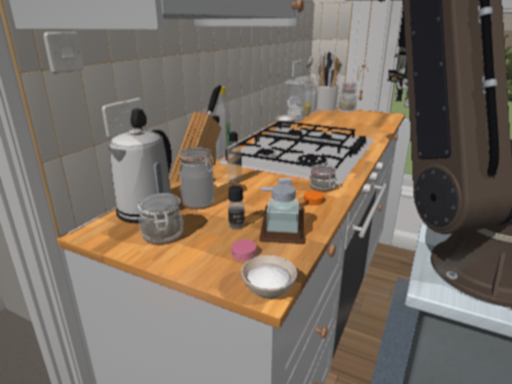

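View pics/top0.png

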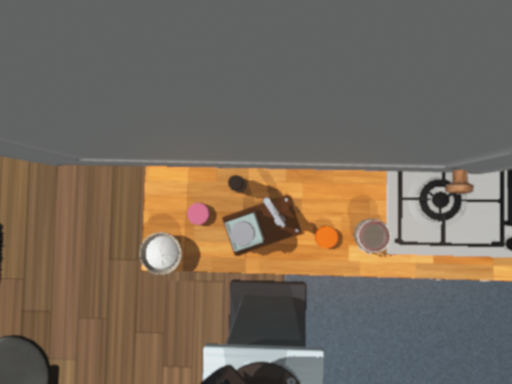

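The top view shows the stand at about (262,225), with the steel cap on the jar at (243,235) and the turnbutton at (273,213). The look-alikes are a pink cap at (199,214) and an orange one at (327,237), both loose on the worktop. Only the grey one on the jar is steel, so I'll enlarge it and measure.

```bash
cat > h.py <<'E'
import numpy as np,cv2
from scipy.spatial.transform import Rotation as Ro
def load(n): return dict(np.load(n))
def Rm(f): return Ro.from_euler('xyz',f["rotation"]).as_matrix()
def plane(f,uv,z):
    uv=np.atleast_2d(uv).astype(float); d=np.c_[uv,np.ones(len(uv))]@np.linalg.inv(f["mtx"]).T@Rm(f).T
    return f["origin"]+d*((z-f["origin"][2])/d[:,2])[:,None]
def cloud(f):
    v,u=np.mgrid[:384,:512]; d=f["depth"][...,None]
    return (np.dstack([u,v,np.ones_like(u)])*d)@np.linalg.inv(f["mtx"]).T@Rm(f).T+f["origin"]
def proj(f,P):
    p=(np.atleast_2d(P)-f["origin"])@Rm(f)@f["mtx"].T; return p[:,:2]/p[:,2:]
E
python3 - <<'E'
from h import *
f=load("top0.npz");s=load("scene0.npz")
P=cloud(f)
for n,(u,v) in dict(cap=(243,235),fin=(273,213),board=(288,236),table=(210,240),pink=(199,214),orange=(327,237),pep=(237,183),bowl=(161,253),oats=(373,236),roof=(260,140)).items(): print(n,P[v,u].round(3))
c=f["frame"][180:270,200:320,::-1]; c=cv2.resize(c,None,fx=6,fy=6,interpolation=cv2.INTER_CUBIC);cv2.imwrite("pics/topcrop.png",c)
c=s["frame"][170:250,220:340,::-1]; c=cv2.resize(c,None,fx=6,fy=6,interpolation=cv2.INTER_CUBIC);cv2.imwrite("pics/scrop.png",c)
E
```

```text
cap [0.459 0.053 0.122]
fin [ 0.512 -0.018  0.085]
board [ 0.45  -0.059  0.006]
table [ 0.434  0.151 -0.002]
pink [0.503 0.178 0.021]
orange [ 0.451 -0.16   0.02 ]
pep [0.583 0.071 0.112]
bowl [0.402 0.268 0.05 ]
oats [ 0.46  -0.268  0.066]
roof [ 0.586 -0.006  0.731]
```

View pics/topcrop.png

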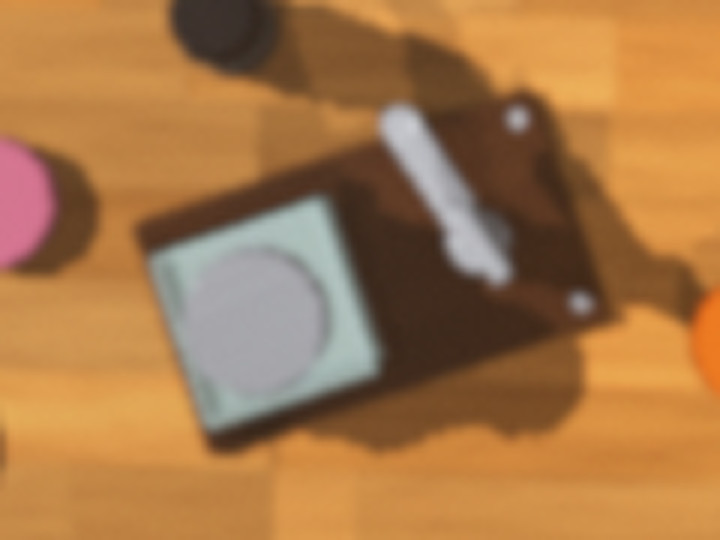

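View pics/scrop.png

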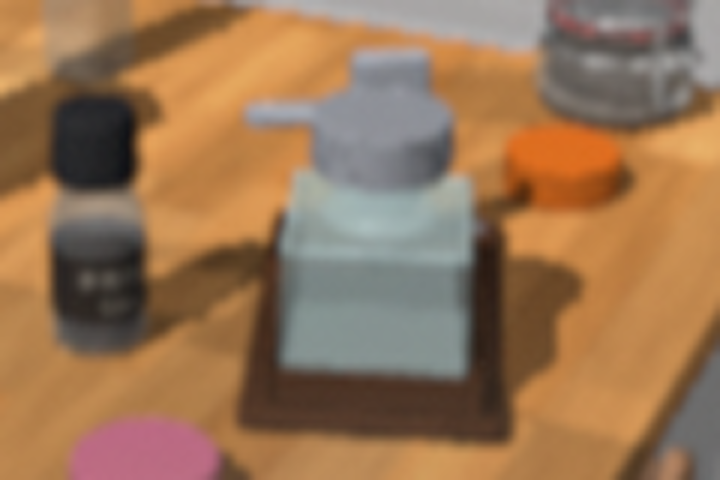

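The crop confirms it: the steel cap sits on the jar at about (243,233), and the turnbutton pivot is near (279,220) with its arm pointing up-left. Next, precise poses.

```bash
python3 - <<'E'
from h import *
f=load("top0.npz");P=cloud(f);im=f["frame"][:,:,::-1]
roi=np.zeros((384,512),bool);roi[188:262,218:305]=1
def big(m):
    m=m.astype(np.uint8);n,l,st,c=cv2.connectedComponentsWithStats(m);k=1+np.argmax(st[1:,4]);return (l==k).astype(np.uint8)
def cont(m): return max(cv2.findContours(m,0,1)[0],key=cv2.contourArea)[:,0]
hsv=cv2.cvtColor(im,cv2.COLOR_BGR2HSV)
# cap
m=big(roi&(P[...,2]>0.112)&(P[...,0]<0.5)&(P[...,1]>0.01)); v,u=np.where(m); q=plane(f,np.c_[u,v],0.124)
(c,r)=cv2.minEnclosingCircle(q[:,:2].astype(np.float32)); print("cap mean",q.mean(0),"encl",c,r,"area r",P[m>0][:,2].mean(), len(u))
# jar shoulder
m=big(roi&(P[...,2]>0.065)&(P[...,1]>0.0)&(P[...,0]<0.50)); m2=m
q=plane(f,cont(m),0.08); print("jar",cv2.minAreaRect(q[:,:2].astype(np.float32)))
# dark board
b=big(roi&(hsv[...,2]<95)|((m>0)&roi)); 
q=plane(f,cont(b),0.010); print("board",cv2.minAreaRect(q[:,:2].astype(np.float32)))
# steel button
t=big(roi&(hsv[...,1]<60)&(hsv[...,2]>90)&(m2==0)&(P[...,2]>0.06)); v,u=np.where(t)
q=plane(f,np.c_[u,v],0.088); (cc,w,a)=cv2.minAreaRect(q[:,:2].astype(np.float32));print("button",cc,w,a,len(u))
z=P[t>0][:,2];print(np.percentile(z,[5,50,95]))
top=t.astype(bool)&(P[...,2]>0.098);print("fin",P[top].mean(0),top.sum())
ar=t.astype(bool)&(P[...,2]<0.094);print(cv2.fitLine(P[ar][:,:2].astype(np.float32),2,0,.01,.01).ravel())
o=im.copy();o[t>0]=(0,0,255);o[cont(b)[:,1],cont(b)[:,0]]=(0,255,0);o[cont(m)[:,1],cont(m)[:,0]]=(255,0,0)
cv2.imwrite("pics/mask0.png",cv2.resize(o[180:270,200:320],None,fx=6,fy=6,interpolation=0))
E
```

```text
cap mean [0.4636483  0.05395048 0.124     ] encl (0.46367159485816956, 0.05391673371195793) 0.02906143292784691 area r 0.12281746587486954 465
jar ((0.46363699436187744, 0.05392533540725708), (0.07526103407144547, 0.07572335004806519), 19.76722526550293)
board ((0.4804771840572357, 0.011640764772891998), (0.11255040019750595, 0.18738166987895966), 21.529949188232422)
button (0.513226330280304, -0.0191190168261528) (0.08377527445554733, 0.02176702953875065) 36.407135009765625 217
[0.08338922 0.08799199 0.11195777]
fin [ 0.49674225 -0.03420411  0.12478924] 64
[ 0.85852224  0.5127764   0.52105767 -0.01556345]
```

View pics/mask0.png

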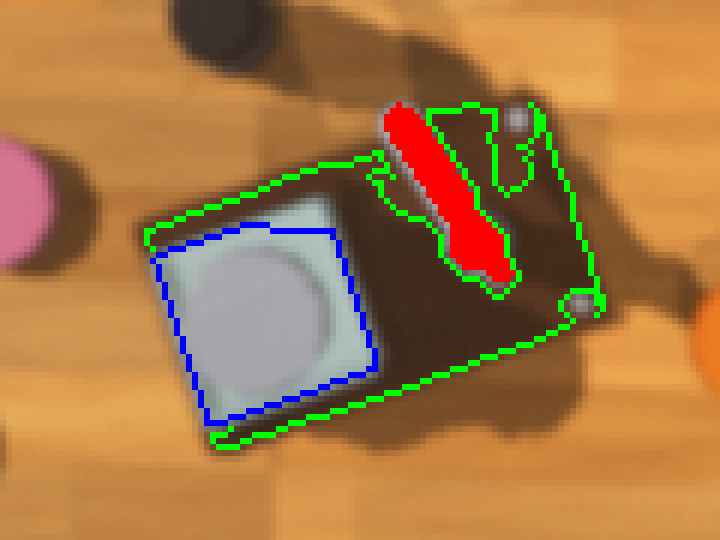

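```bash
python3 - <<'E'
from h import *
f=load("top0.npz");P=cloud(f);im=f["frame"][:,:,::-1];hsv=cv2.cvtColor(im,cv2.COLOR_BGR2HSV)
roi=np.zeros((384,512),bool);roi[188:262,218:305]=1
def big(m):
    m=m.astype(np.uint8);n,l,st,c=cv2.connectedComponentsWithStats(m);k=1+np.argmax(st[1:,4]);return (l==k).astype(np.uint8)
def cont(m): return max(cv2.findContours(m,0,1)[0],key=cv2.contourArea)[:,0]
b,g,r=[im[...,i].astype(int) for i in range(3)]
cols=np.zeros((384,512),bool);cols[:,:265]=1
m=big(roi&cols&(g>=r-15)&(hsv[...,2]>110)); q=plane(f,cont(m),0.08);print("jar",cv2.minAreaRect(q[:,:2].astype(np.float32)))
d=(roi&(hsv[...,2]<110)).astype(np.uint8)
# board corners by hand-seen crop pixels (x6)
cr=np.array([[136,226],[215,450],[618,318],[522,90]])/6-.5/6+[200,180]
q=plane(f,cr,0.01)[:,:2];print("board corners",q.round(4),cv2.minAreaRect(q.astype(np.float32)))
t=big(roi&(hsv[...,1]<70)&(hsv[...,2]>85)&~cols|(roi&(hsv[...,1]<60)&(hsv[...,2]>85)&(m==0)));v,u=np.where(t)
A=plane(f,np.c_[u,v],0.088);Z=P[v,u,2]
print("tb box",cv2.minAreaRect(A[:,:2].astype(np.float32)))
h=Z>0.1; F=plane(f,np.c_[u,v][h],0.112);print("fin",F.mean(0),h.sum(),cv2.minAreaRect(F[:,:2].astype(np.float32)))
th=np.radians(21.5);piv=np.array([.4637,.0539])-.095*np.array([-np.sin(th),np.cos(th)]);print("pivot",piv)
rr=np.linalg.norm(A[:,:2]-piv,axis=1);k=(rr>.025)&(A[:,0]>piv[0]);d=A[k,:2].mean(0)-piv;print("arm deg",np.degrees(np.arctan2(d[1],d[0])),"max r",rr[k].max(), cv2.fitLine(A[k,:2].astype(np.float32),2,0,.01,.01).ravel())
E
```

```text
jar ((0.46373119950294495, 0.05431121587753296), (0.077501580119133, 0.07792819291353226), 20.005504608154297)
board corners [[ 0.495   0.1169]
 [ 0.3969  0.0792]
 [ 0.4594 -0.0977]
 [ 0.5591 -0.0535]] ((0.47718456387519836, 0.009615413844585419), (0.108930304646492, 0.188274547457695), 20.617427825927734)
tb box ((0.5144990682601929, -0.02117249369621277), (0.08499345183372498, 0.026525231078267097), 30.05596923828125)
fin [ 0.49701755 -0.03394883  0.112     ] 64 ((0.5116496682167053, -0.023661185055971146), (0.07313146442174911, 0.009328155778348446), 34.918766021728516)
pivot [ 0.49851762 -0.03448967]
arm deg 38.703056861939444 max r 0.06373237000005398 [ 0.84189034  0.53964865  0.53226143 -0.00745281]
```

Request:
{"method": "play_rows", "body": {"increments": "-10 11 0 0;-20 23 0 0;-25 28 0 0;-25 28 0 0;-25 28 0 0;-25 28 0 0;-25 28 0 0;-25 28 0 0", "grip": 0.35, "newtons": 30}}

```text
t: 0.77
tool_pos: [0.3627, -0.351, 0.2263]
orientation: [3.141, -0.0, -2.706]
wrist_force: [0.8, 0.1, -0.5]
width: 0.0398
```

Request:
{"method": "play_rows", "body": {"increments": "-25 29 0 0;-25 29 0 0;-25 29 0 0;-25 29 0 0;-25 29 0 0;-25 29 0 0;-25 28 0 0;-15 17 0 0"}}

```text
t: 1.43
tool_pos: [0.443, -0.0713, 0.2267]
orientation: [3.141, 0.001, -2.704]
wrist_force: [0.4, 0.3, -0.1]
width: 0.0305
```

```bash
python3 - <<'E'
from station import *
import cv2,numpy as np
print(observe())
for n in("wrist",):
    f=grab_frame(n);cv2.imwrite(f"pics/{n}1.png",f["frame"][:,:,::-1]);np.savez(f"{n}1.npz",**f)
    print(n,f["mtx"],f["origin"],f["rotation"])
E
```

```text
{'t': 1.4333, 'qpos': array([ 2.81944009e-01, -2.48205284e-02, -4.60027419e-01, -2.80775158e-04,
       -1.13488713e+00, -1.41541644e+00]), 'qd': array([ 0.54372665,  0.05653423,  0.04626293,  0.0046186 , -0.00210043,
       -0.52107862]), 'tau': array([ -2.60297209, -27.04521775,  27.75187075,   6.56620502,
        -0.09957781,   0.32702839]), 'tool_pos': array([ 0.44301493, -0.07126025,  0.22667213]), 'orientation': array([ 3.14144980e+00,  7.33235154e-04, -2.70438728e+00]), 'wrist_force': array([ 0.36545019,  0.25847595, -0.08701433]), 'moment': array([-0.01239119, -0.08242687, -0.02026817]), 'width': 0.03049897214621564}
wrist [[318.8350889    0.         258.24364978]
 [  0.         318.8350889  186.77211461]
 [  0.           0.           1.        ]] [ 0.36852278 -0.10563491  0.38389827] [ 2.83470990e+00 -5.75971497e-05  2.00696591e+00]
```

View pics/wrist1.png

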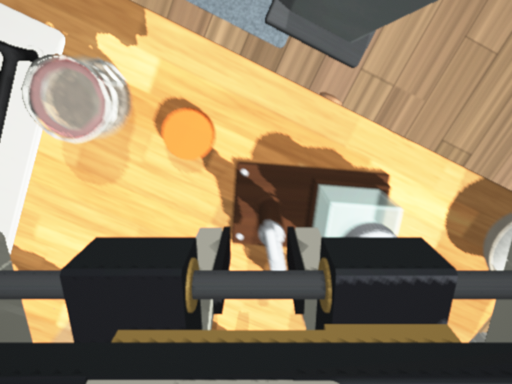

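Request:
{"method": "play_rows", "body": {"increments": "-20 10 0 0;-34 15 0 0;-34 15 0 0;-24 10 0 0;0 0 0 0;0 0 0 0"}}

```text
t: 1.98
tool_pos: [0.5233, 0.0194, 0.2256]
orientation: [3.141, -0.002, -2.704]
wrist_force: [0.3, -0.8, -0.3]
width: 0.0306
```

```bash
python3 - <<'E'
from station import *
import cv2,numpy as np
print(observe()["tool_pos"])
for n in("wrist","top"):
    f=grab_frame(n);cv2.imwrite(f"pics/{n}2.png",f["frame"][:,:,::-1]);np.savez(f"{n}2.npz",**f)
E
```

```text
[0.52327533 0.01942252 0.225566  ]
```

View pics/wrist2.png

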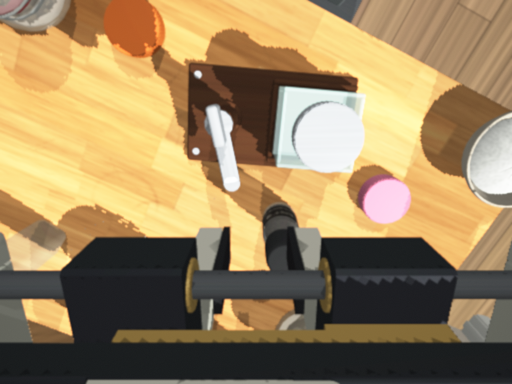

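The wrist view shows the stand at (188–357, 65–172), the white-steel cap at (328,136), the fin near (214,120) and the arm tip at (232,188).

```bash
python3 - <<'E'
from h import *
f=load("wrist2.npz");P=cloud(f);im=f["frame"][:,:,::-1]
for n,(u,v) in dict(cap=(328,136),shoulder=(283,160),arm=(230,170),fin=(213,115),board=(240,80)).items(): print(n,P[v,u].round(4))
cv2.imwrite("pics/w2crop.png",cv2.resize(im[55:205,175:375],None,fx=4,fy=4,interpolation=cv2.INTER_CUBIC))
roi=np.zeros((384,512),bool);roi[60:200,185:370]=1
mc=(roi&(P[...,2]>.112)&(np.hypot(P[...,0]-.4637,P[...,1]-.054)<.045)).astype(np.uint8)
c=max(cv2.findContours(mc,0,1)[0],key=cv2.contourArea)[:,0];q=plane(f,c,.124)[:,:2].astype(np.float32);print("cap",cv2.minEnclosingCircle(q),cv2.fitEllipse(q))
hsv=cv2.cvtColor(im,cv2.COLOR_BGR2HSV)
d=cv2.morphologyEx((roi&(hsv[...,2]<110)&(P[...,2]<.03)).astype(np.uint8),cv2.MORPH_OPEN,np.ones((3,3)))
st=(roi&(P[...,2]>.04)).astype(np.uint8);
near=(np.hypot(P[...,0]-.497,P[...,1]+.035)<.085)&roi
arm=near&(P[...,2]>.076)&(P[...,2]<.094);A=plane(f,np.argwhere(arm)[:,::-1],.088)[:,:2].astype(np.float32)
print("arm",cv2.minAreaRect(A),cv2.fitLine(A,2,0,.01,.01).ravel(),len(A))
fin=near&(P[...,2]>.106)&(P[...,2]<.12);F=plane(f,np.argwhere(fin)[:,::-1],.112)[:,:2].astype(np.float32)
print("fin",F.mean(0),cv2.minAreaRect(F),cv2.fitLine(F,2,0,.01,.01).ravel(),len(F))
E
```

```text
cap [0.4599 0.0529 0.1228]
shoulder [0.5007 0.0358 0.0791]
arm [ 0.5293 -0.0072  0.088 ]
fin [ 0.4854 -0.0394  0.1119]
board [ 0.4513 -0.0361  0.0094]
cap ((0.46081483364105225, 0.053161609917879105), 0.029462387785315514) ((0.46089762449264526, 0.05336468666791916), (0.0565197728574276, 0.0578879676759243), 169.521240234375)
arm ((0.4892582893371582, 0.006928011775016785), (0.08238670229911804, 0.09391564130783081), 40.97035217285156) [ 0.88139236 -0.4723849   0.48903394  0.00725259] 2562
fin [ 0.4867651  -0.02106214] ((0.4822494387626648, 0.0010605677962303162), (0.04383181780576706, 0.08776766061782837), 24.420507431030273) [ 0.4281639  -0.9037011   0.48676488 -0.02106213] 622
```

View pics/w2crop.png

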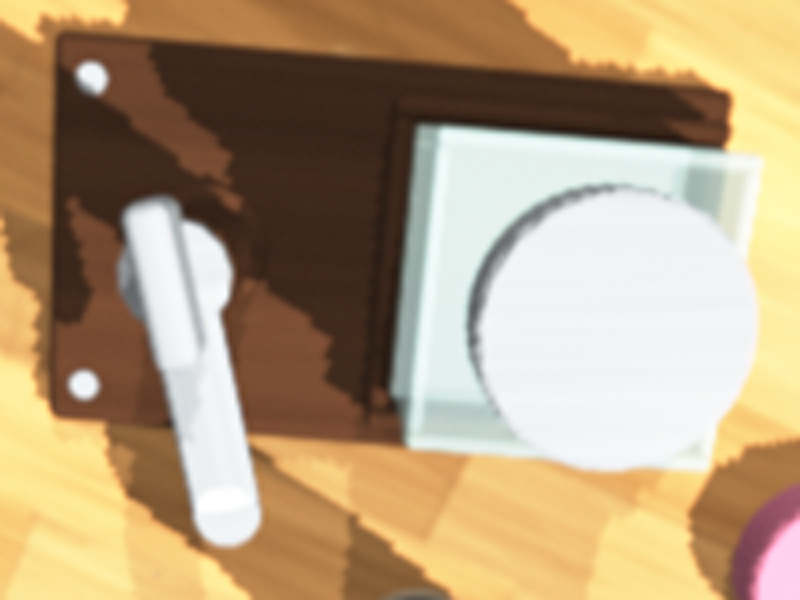

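```bash
python3 - <<'E'
from h import *
f=load("wrist2.npz");P=cloud(f)
g=lambda p,z: plane(f,np.array(p)/4-.375+[175,55],z)[:,:2]
ang=lambda a,b: np.degrees(np.arctan2(*(b-a)[::-1]))
b=g([[60,32],[732,92],[52,412]],.01);print("board",b,np.linalg.norm(b[0]-b[1]),np.linalg.norm(b[0]-b[2]),"yaw",ang(b[0],b[1])-90,ang(b[0],b[2]),"ctr",(b[1]+b[2])/2)
F=g([[124,208],[180,200],[200,360],[160,370]],.112);print("fin",F.mean(0),"ang",ang((F[0]+F[1])/2,(F[2]+F[3])/2),np.linalg.norm(F[0]-F[3]))
A=g([[176,410],[200,535],[222,330],[259,500]],.088);print("arm edges",ang(A[0],A[1]),ang(A[2],A[3]))
T=g([[226,547]],.088)[0];print("tip",T)
j=g([[415,125],[760,158],[708,470],[406,447]],.08);print("jar",j.mean(0),ang(j[0],j[1])-90,ang(j[0],j[3]),ang(j[1],j[2]),ang(j[3],j[2])-90)
print("tip-from-fin ang",ang(F.mean(0),T),np.linalg.norm(T-F.mean(0)))
E
```

```text
board [[ 0.45808089 -0.0933108 ]
 [ 0.39397853  0.08094853]
 [ 0.55783147 -0.05697286]] 0.18567559020283148 0.10616319419722933 yaw 20.196354115937382 20.01607225296315 ctr [0.475905   0.01198783]
fin [ 0.49276314 -0.03345695] ang 32.75164388572974 0.03427489974520322
arm edges 33.592482604321795 35.82296563186374
tip [0.54851295 0.00239388]
jar [0.46170904 0.05301846] 19.786649254493454 24.392221596986644 20.779705183872228 20.517600882726626
tip-from-fin ang 32.74371270293221 0.06628214751267263
```

Request:
{"method": "play_rows", "body": {"increments": "17 -12 0 0;17 -12 0 0;15 -12 0 0;0 0 10 -0.07;0 0 25 -0.067;0 0 30 0;0 0 15 0;0 0 0 0"}}

```text
t: 2.75
tool_pos: [0.4907, -0.0361, 0.1437]
orientation: [3.139, -0.005, -2.571]
wrist_force: [-0.7, 0.4, 1.0]
width: 0.031
```

```bash
python3 - <<'E'
from station import *
import cv2,numpy as np
print(observe()["tool_pos"],observe()["orientation"])
f=grab_frame("wrist");cv2.imwrite("pics/wrist3.png",f["frame"][:,:,::-1])
E
```

```text
[ 0.49072145 -0.03612682  0.14366961] [ 3.13935156 -0.00493142 -2.57068509]
```

View pics/wrist3.png

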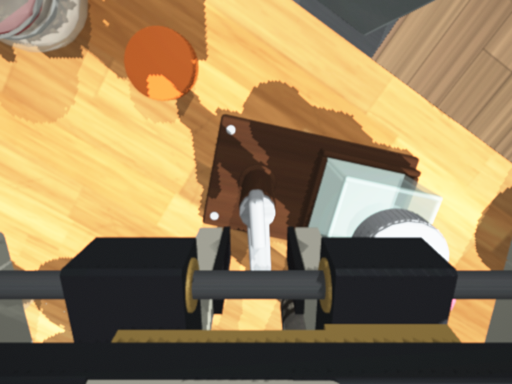

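```bash
python3 - <<'E'
from station import *
from h import *
o=observe();f=grab_frame("wrist");np.savez("wrist3.npz",**f)
im=f["frame"][:,:,::-1];cv2.imwrite("pics/w3crop.png",cv2.resize(im[150:300,180:380],None,fx=4,fy=4,interpolation=cv2.INTER_CUBIC))
P=cloud(f);print(o["tool_pos"])
for v in range(180,270,6): print(v,P[v,258].round(4))
print("exp fin proj",proj(f,[[.4945,-.0345,.112]]),proj(f,[[.494+.018*.84,-.0345+.018*.543,.112],[.494-.018*.84,-.0345-.018*.543,.112]]))
E
```

```text
[ 0.49217764 -0.03591898  0.14571502]
180 [ 0.4825 -0.0419  0.0614]
186 [ 0.4791 -0.0441  0.0907]
192 [ 0.4788 -0.0442  0.1048]
198 [ 0.4807 -0.0431  0.1105]
204 [ 0.4835 -0.0412  0.1123]
210 [ 0.4873 -0.0388  0.1113]
216 [ 0.4913 -0.0363  0.11  ]
222 [ 0.4945 -0.0342  0.111 ]
228 [ 0.4979 -0.032   0.1117]
234 [ 0.5014 -0.0297  0.1118]
240 [ 0.5051 -0.0274  0.112 ]
246 [ 0.5203 -0.0177  0.0862]
252 [ 0.5246 -0.0149  0.0862]
258 [ 0.5284 -0.0125  0.0873]
264 [ 0.5335 -0.0092  0.0859]
exp fin proj [[257.60667749 222.3512496 ]] [[258.11450898 246.60450926]
 [257.92299868 195.58491786]]
```

View pics/w3crop.png

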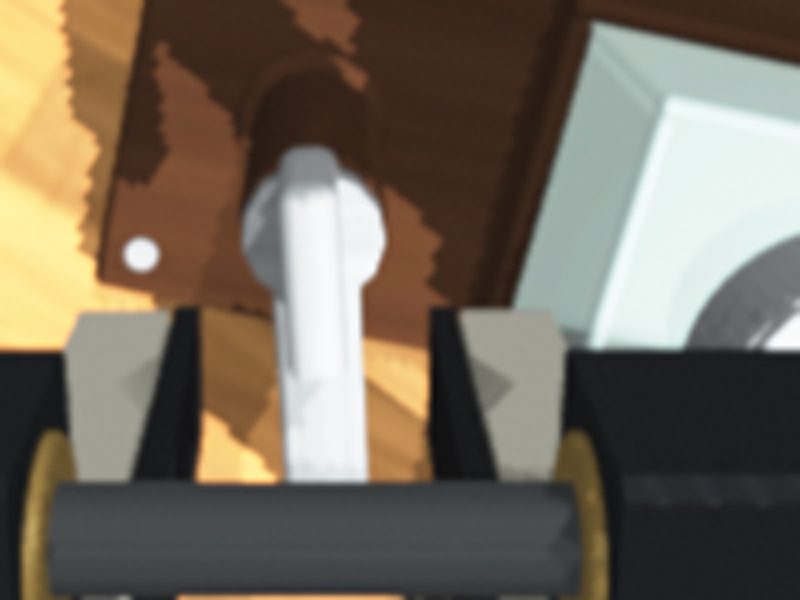

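The fin's top, rows 196 to 244, centres at about (0.493, -0.035), which is within 2 mm of the TCP. It lies between the fingers, so I descend and pinch.

Request:
{"method": "play_rows", "body": {"increments": "0 0 10 0;0 0 16 0;0 0 16 0;0 0 10 0;0 0 0 0;0 0 0 0"}}

```text
t: 3.35
tool_pos: [0.494, -0.0348, 0.0949]
orientation: [-3.141, -0.0, -2.569]
wrist_force: [-0.5, -0.1, -0.1]
width: 0.0308
```

Request:
{"method": "play_rows", "body": {"increments": "0 0 0 0;0 0 0 0;0 0 0 0;0 0 0 0;0 0 0 0;0 0 0 0", "grip": 0, "newtons": 30}}

```text
t: 3.85
tool_pos: [0.4943, -0.0348, 0.0952]
orientation: [-3.141, 0.001, -2.569]
wrist_force: [0.0, -0.8, 4.3]
width: 0.0101
```

The width reads 10 mm, which is the fin. Now I twist it.

Request:
{"method": "play_rows", "body": {"increments": "0 0 0 -0.05;0 0 0 -0.09;0 0 0 -0.09;0 0 0 -0.09;0 0 0 -0.09;0 0 0 -0.09;0 0 0 -0.09;0 0 0 -0.09"}}

```text
t: 4.52
tool_pos: [0.4945, -0.0349, 0.0952]
orientation: [-3.14, 0.0, -1.884]
wrist_force: [1.5, -2.8, 3.8]
width: 0.0096
```

Request:
{"method": "play_rows", "body": {"increments": "0 0 0 -0.09;0 0 0 -0.09;0 0 0 -0.09;0 0 0 -0.09;0 0 0 -0.09;0 0 0 -0.09;0 0 0 -0.09;0 0 0 -0.04"}}

```text
t: 5.18
tool_pos: [0.4946, -0.0349, 0.0952]
orientation: [-3.14, -0.001, -1.213]
wrist_force: [1.4, -2.7, 3.3]
width: 0.0098
```

Request:
{"method": "play_rows", "body": {"increments": "0 0 0 0;0 0 0 0"}}

```text
t: 5.35
tool_pos: [0.4946, -0.0349, 0.0952]
orientation: [-3.14, -0.001, -1.22]
wrist_force: [1.3, -3.2, 5.7]
width: 0.01
```

```bash
python3 - <<'E'
from station import *
from h import *
o=observe();print(o["tool_pos"],o["orientation"],o["wrist_force"],o["moment"])
f=grab_frame("top");im=f["frame"][:,:,::-1]
f2=grab_frame("wrist");np.savez("wrist4.npz",**f2)
cv2.imwrite("pics/wrist4.png",f2["frame"][:,:,::-1])
E
```

```text
[ 0.49461089 -0.03491596  0.09519195] [-3.14024434e+00 -7.50090176e-04 -1.21992904e+00] [ 1.25877233 -3.16104345  5.74466292] [-1.33354361 -0.60888778  0.09841001]
```

View pics/wrist4.png

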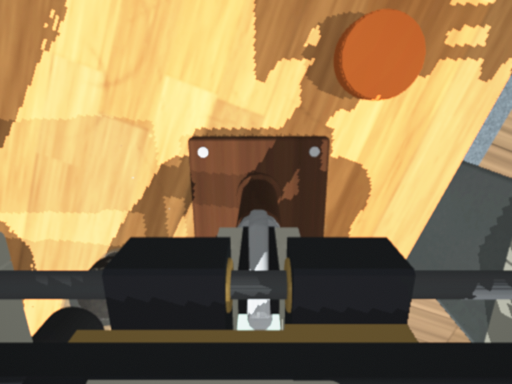

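The arm now lies along the board's axis. I release it, back off and check.

Request:
{"method": "play_rows", "body": {"increments": "0 0 0 0;0 0 0 0;0 0 0 0;0 0 -10 0;0 0 -30 0;0 0 -35 0;0 0 -30 0;0 0 -20 0", "grip": 0.4}}

```text
t: 6.12
tool_pos: [0.4945, -0.0347, 0.2234]
orientation: [-3.138, -0.001, -1.219]
wrist_force: [1.0, 0.1, -0.6]
width: 0.0349
```

Request:
{"method": "play_rows", "body": {"increments": "-20 0 0 0;-30 0 0 0;-35 0 0 0;-35 0 0 0;-20 0 0 0;0 0 0 0;0 0 0 0"}}

```text
t: 6.7
tool_pos: [0.4451, 0.0976, 0.2202]
orientation: [-3.141, 0.0, -1.216]
wrist_force: [0.4, 0.1, -0.9]
width: 0.0349
```

```bash
python3 - <<'E'
from station import *
from h import *
o=observe();print(o["tool_pos"],o["orientation"],o["qpos"])
f2=grab_frame("wrist");np.savez("wrist5.npz",**f2)
cv2.imwrite("pics/wrist5.png",f2["frame"][:,:,::-1])
E
```

```text
[0.44508461 0.09755861 0.2202029 ] [-3.14113094e+00  3.05648923e-04 -1.21639795e+00] [ 6.50111297e-01 -6.75745769e-03 -4.57864768e-01 -1.75418283e-04
 -1.11915828e+00 -2.95636474e-01]
```

View pics/wrist5.png

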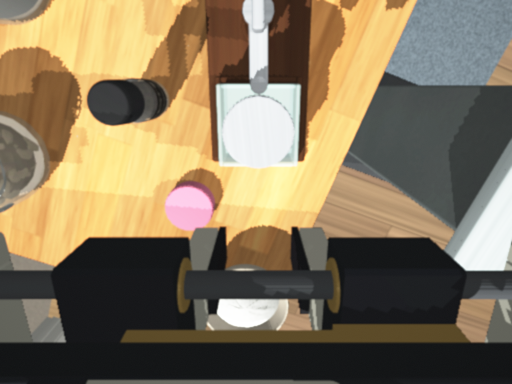

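The wrist view shows the arm pointing at the jar, from (258,12) to (259,88), with the cap centred at about (258,130). I measure both.

```bash
python3 - <<'E'
from h import *
f=load("wrist5.npz");P=cloud(f)
m=((P[...,2]>.114)&(np.hypot(P[...,0]-.462,P[...,1]-.0535)<.045)).astype(np.uint8)
c=max(cv2.findContours(m,0,1)[0],key=cv2.contourArea)[:,0]
q=plane(f,c,.124)[:,:2].astype(np.float32);print("cap",cv2.minEnclosingCircle(q),q.mean(0),np.median(P[m>0][:,2]))
im=f["frame"];t=(P[...,2]>.08)&(P[...,2]<.094)&(np.arange(384)[:,None]<92)&(abs(np.arange(512)-258)<30)
A=plane(f,np.argwhere(t)[:,::-1],.088)[:,:2];k=(np.linalg.norm(A-[.4945,-.0347],axis=1)>.028)
l=cv2.fitLine(A[k].astype(np.float32),2,0,.01,.01).ravel();print("arm deg",np.degrees(np.arctan2(l[1],l[0])),l,k.sum())
print("pivot->cap deg",np.degrees(np.arctan2(.0535+.0348,.462-.4945)))
cv2.imwrite("pics/w5crop.png",cv2.resize(im[0:180,190:330,::-1],None,fx=3.3,fy=3.3,interpolation=cv2.INTER_CUBIC))
E
```

```text
cap ((0.37905094027519226, 0.28240519762039185), 0.20142701268196106) [0.40363264 0.21664308] 0.3090590930649479
arm deg -69.54906 [ 0.34940517 -0.9369717   0.47817054  0.0079488 ] 834
pivot->cap deg 110.20681541134267
```

View pics/w5crop.png

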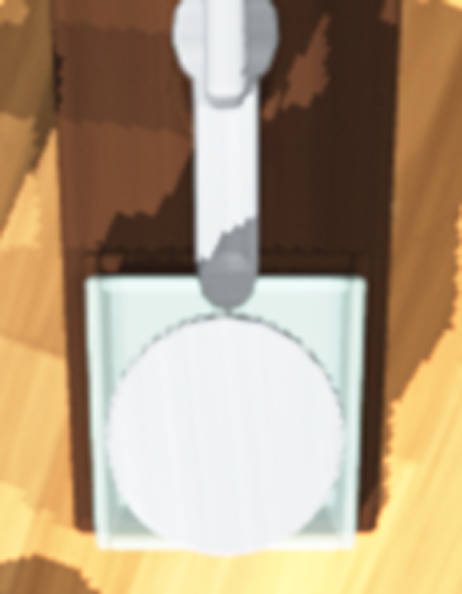

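```bash
python3 - <<'E'
from h import *
f=load("wrist5.npz");P=cloud(f)
print(P[131,258])
v,u=np.mgrid[:384,:512];m=((abs(P[...,2]-.123)<.006)&(np.hypot(P[...,0]-.462,P[...,1]-.0535)<.045)&(v<175)&(u>200)&(u<320)).astype(np.uint8)
c=max(cv2.findContours(m,0,1)[0],key=cv2.contourArea)[:,0];q=plane(f,c,.124)[:,:2].astype(np.float32)
C=np.array(cv2.minEnclosingCircle(q)[0]);print(cv2.minEnclosingCircle(q),cv2.fitEllipse(q)[:2],plane(f,[[258.1,131]],.124))
y=-1.2164
for C in(C,[.462,.0538]):
  d=np.array(C)-[.4451,.0976];print("tx,ty mm",1e3*(d@[np.cos(y),np.sin(y)]),1e3*(d@[np.sin(y),-np.cos(y)]))
E
```

```text
[0.46188442 0.05303501 0.12349977]
((0.4615248143672943, 0.053905025124549866), 0.02877379022538662) ((0.46147680282592773, 0.053990043699741364), (0.056452177464962006, 0.05660761520266533)) [[0.46183302 0.05294454 0.124     ]]
tx,ty mm 46.67941007866874 -0.24089639635388757
tx,ty mm 46.94280948476626 -0.6501058967129545
```

Request:
{"method": "play_rows", "body": {"increments": "12 0 0 0;20 0 10 0;14.5 -0.4 20 0;0 0 15 0;0 0 0 0;0 0 0 0;0 0 0 0;0 0 0 0", "grip": 0.87}}

```text
t: 7.42
tool_pos: [0.4626, 0.0533, 0.1757]
orientation: [-3.14, 0.0, -1.219]
wrist_force: [0.2, 0.6, 1.0]
width: 0.0753
```

```bash
python3 - <<'E'
from station import *
from h import *
o=observe();print(o["tool_pos"],o["orientation"],o["width"])
f=grab_frame("scene");cv2.imwrite("pics/scene6.png",cv2.resize(f["frame"][130:260,190:370,::-1],None,fx=4,fy=4,interpolation=cv2.INTER_CUBIC))
E
```

```text
[0.4626245  0.05334911 0.17569878] [-3.13992128e+00  2.82533279e-05 -1.21875694e+00] 0.07525658982693684
```

View pics/scene6.png

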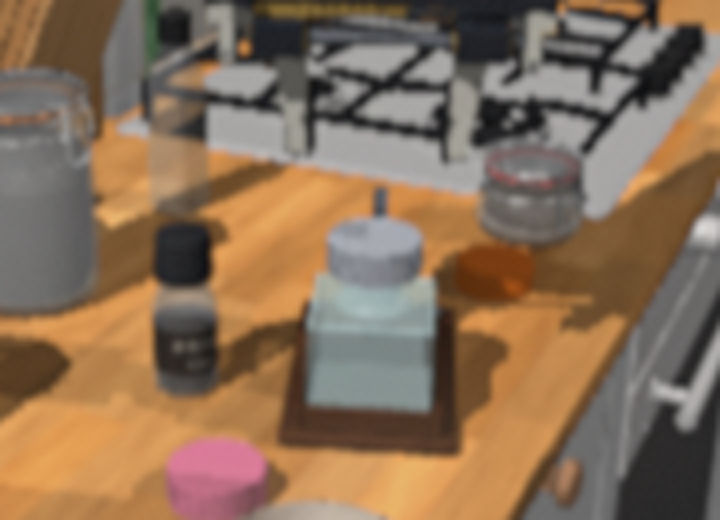

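The fingers are centred over the cap, and everything else is undisturbed. Next I descend.

Request:
{"method": "play_rows", "body": {"increments": "-0.5 0 10 0;0 0 20 0;0 0 20 0;0 0 15 0;0 0 10 0;0 0 3 0;0 0 0 0;0 0 0 0"}}

```text
t: 8.13
tool_pos: [0.462, 0.0539, 0.0969]
orientation: [-3.141, -0.0, -1.218]
wrist_force: [0.4, -0.7, -0.4]
width: 0.0761
```

Request:
{"method": "play_rows", "body": {"increments": "0 0 0 0;0 0 0 0;0 0 0 0;0 0 0 0;0 0 0 0", "grip": 0.4, "newtons": 15}}

```text
t: 8.55
tool_pos: [0.4619, 0.0537, 0.097]
orientation: [-3.141, 0.0, -1.219]
wrist_force: [-2.5, 0.2, 5.1]
width: 0.0578
```

Request:
{"method": "play_rows", "body": {"increments": "0 0 0 0;0 0 0 0;0 0 0 0;0 0 0 0", "grip": 0.4, "newtons": 55}}

```text
t: 8.88
tool_pos: [0.4619, 0.0537, 0.0971]
orientation: [-3.141, 0.0, -1.219]
wrist_force: [-3.7, 0.8, 5.5]
width: 0.0577
```

The width reads 58 mm, which is the cap. Now I unscrew, aiming for 1.12 rad in total.

Request:
{"method": "play_rows", "body": {"increments": "0 0 0 -0.03;0 0 0 -0.06;0 0 0 -0.07;0 0 0 -0.07;0 0 0 -0.07;0 0 0 -0.07;0 0 0 -0.07;0 0 0 -0.06"}}

```text
t: 9.55
tool_pos: [0.4625, 0.0539, 0.0971]
orientation: [-3.14, -0.001, -0.715]
wrist_force: [-0.6, 1.1, 4.0]
width: 0.0577
```

```bash
python3 - <<'E'
from station import *
o=observe();print(o["tool_pos"],o["orientation"],o["wrist_force"],o["moment"],o["width"])
E
```

```text
[0.46247786 0.0538665  0.09710061] [-3.14019118e+00 -7.07327270e-04 -7.15411966e-01] [-0.61917042  1.10673964  3.95246259] [ 0.0383912   0.13303061 -0.25642449] 0.0577465466767139
```

Request:
{"method": "play_rows", "body": {"increments": "0 0 0 -0.08;0 0 0 -0.09;0 0 0 -0.09;0 0 0 -0.09;0 0 0 -0.09;0 0 0 -0.09;0 0 0 -0.07;0 0 0 -0.03"}}

```text
t: 10.22
tool_pos: [0.4637, 0.0542, 0.0983]
orientation: [-3.14, -0.004, -0.084]
wrist_force: [-1.1, -0.0, 13.0]
width: 0.0574
```

Request:
{"method": "play_rows", "body": {"increments": "0 0 0 0;0 0 0 0;0 0 0 0"}}

```text
t: 10.47
tool_pos: [0.4637, 0.0542, 0.0983]
orientation: [-3.14, -0.004, -0.088]
wrist_force: [-0.5, 0.1, 12.5]
width: 0.0575
```

```bash
python3 - <<'E'
from station import *
from h import *
o=observe();print(o["tool_pos"],o["orientation"],o["wrist_force"],o["moment"],o["width"])
f=grab_frame("scene");cv2.imwrite("pics/scene7.png",cv2.resize(f["frame"][130:260,190:370,::-1],None,fx=4,fy=4,interpolation=cv2.INTER_CUBIC))
E
```

```text
[0.46368863 0.05423595 0.09829842] [-3.14023773 -0.00381464 -0.08761967] [-0.48783961  0.14409707 12.48553905] [-0.14570004  0.52651291  0.03480248] 0.057470180561323456
```

View pics/scene7.png

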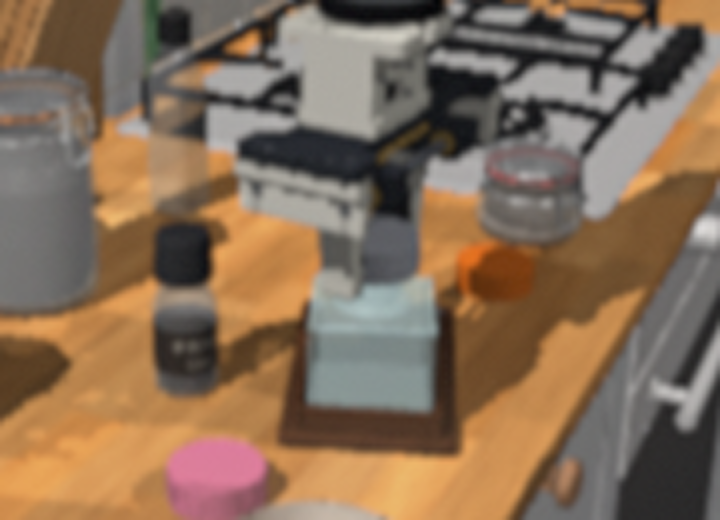

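The z-moment has vanished and the liner pushes up with 12 N, so the lugs are free. I lift straight up.

Request:
{"method": "play_rows", "body": {"increments": "0 0 -3 0;0 0 -4 0;0 0 -4 0;0 0 0 0"}}

```text
t: 10.85
tool_pos: [0.4619, 0.0537, 0.1081]
orientation: [-3.141, -0.001, -0.089]
wrist_force: [-0.2, 0.5, -2.3]
width: 0.0572
```

```bash
python3 - <<'E'
from station import *
o=observe();print(o["tool_pos"],o["orientation"],o["wrist_force"],o["moment"],o["width"])
E
```

```text
[0.46192361 0.05367334 0.10812386] [-3.14123752e+00 -5.04678598e-04 -8.88172042e-02] [-0.21806912  0.51541241 -2.26921373] [-0.04902681  0.12792849 -0.05413958] 0.057200838562384525
```

Request:
{"method": "play_rows", "body": {"increments": "0 0 -5 0;0 0 -8 0;0 0 -8 0;0 0 -8 0;0 0 -4 0;0 0 -1 0;0 0 0 0;0 0 0 0"}}

```text
t: 11.52
tool_pos: [0.4616, 0.0536, 0.1414]
orientation: [-3.142, 0.0, -0.089]
wrist_force: [0.1, -0.8, -1.5]
width: 0.0578
```

```bash
python3 - <<'E'
from station import *
from h import *
o=observe();print(o["tool_pos"],o["orientation"],o["wrist_force"],o["moment"],o["width"])
f=grab_frame("scene");np.savez("scene8.npz",**f);cv2.imwrite("pics/scene8.png",cv2.resize(f["frame"][150:250,240:340,::-1],None,fx=6,fy=6,interpolation=cv2.INTER_CUBIC))
f=grab_frame("wrist");cv2.imwrite("pics/wrist8.png",f["frame"][:,:,::-1])
s=load("scene8.npz")
for z in(.08,.117,.147,.169): print(z,proj(s,[[.462,.0537,z]]),(proj(s,[[.462,.0537,z]])-[240,150])*6)
E
```

```text
[0.46159815 0.05356215 0.14144465] [-3.14152524e+00  1.72431697e-04 -8.88899683e-02] [ 0.08082663 -0.76670296 -1.49487629] [-0.13218277  0.18711743 -0.01731271] 0.05782167628585857
0.08 [[282.6942665  204.76681467]] [[256.16559902 328.60088804]]
0.117 [[283.13657196 191.18711923]] [[258.81943177 247.12271537]]
0.147 [[283.50601968 179.84430762]] [[261.03611807 179.06584574]]
0.169 [[283.78335656 171.32948989]] [[262.70013935 127.97693934]]
```

View pics/scene8.png

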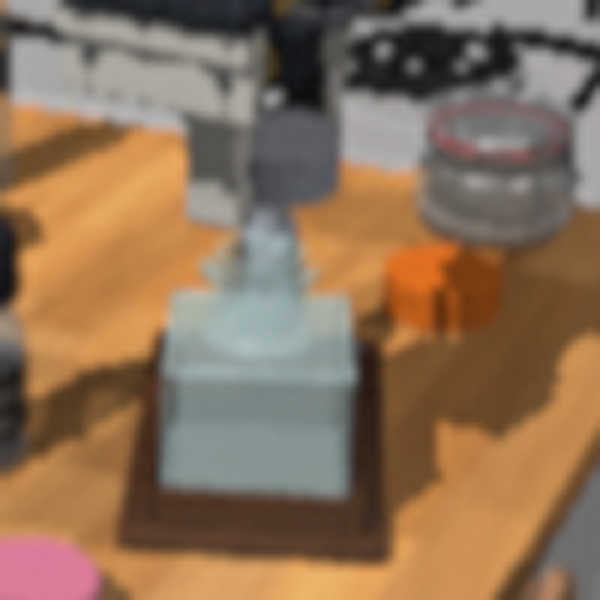

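View pics/wrist8.png

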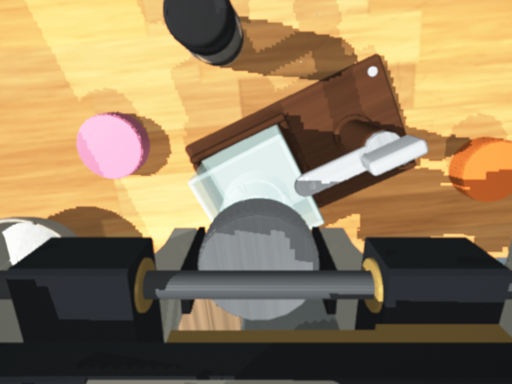

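The cap is off and held between the fingers, with the jar seated and the turnbutton arm still over the shoulder. In the scene crop its front lower edge is near (295,203), and I check its height and level.

```bash
python3 - <<'E'
from station import *
from h import *
s=load("scene8.npz");C=np.array([.4616,.0536])
d=s["origin"][:2]-C;d/=np.linalg.norm(d);n=np.array([-d[1],d[0]])
for z in(.141,.144,.147,.150,.153):
  pts=[[*(C+.029*(np.cos(a)*d+np.sin(a)*n)),z] for a in(-.7,-.35,0,.35)]
  print(z,((proj(s,pts)-[240,150]+.4)*6).round(0).tolist())
P=cloud(s);m=(P[...,2]>.125)&(P[...,2]<.18)
print(np.c_[P[168:186,288]].round(4))
f=grab_frame("wrist");W=cloud(f);v,u=np.mgrid[:384,:512]
k=(u>225)&(u<295)&(v>215)&(v<262);A=W[k];A=A[(A[:,2]>.15)&(A[:,2]<.19)];X=np.c_[A[:,:2]-C,np.ones(len(A))];print("top plane",np.linalg.lstsq(X,A[:,2],rcond=None)[0],len(A))
E
```

```text
0.141 [[216.0, 216.0], [238.0, 222.0], [263.0, 224.0], [289.0, 223.0]]
0.144 [[216.0, 209.0], [238.0, 215.0], [263.0, 217.0], [289.0, 216.0]]
0.147 [[216.0, 202.0], [238.0, 208.0], [264.0, 210.0], [289.0, 209.0]]
0.15 [[216.0, 195.0], [238.0, 201.0], [264.0, 203.0], [289.0, 202.0]]
0.153 [[216.0, 188.0], [238.0, 193.0], [264.0, 196.0], [290.0, 195.0]]
[[ 0.4624  0.026   0.168 ]
 [ 0.459   0.0345  0.1689]
 [ 0.4571  0.0391  0.1682]
 [ 0.4548  0.0447  0.1679]
 [ 0.4528  0.0496  0.1674]
 [ 0.4491  0.0588  0.1688]
 [ 0.448   0.0614  0.1674]
 [ 0.4455  0.0677  0.1676]
 [ 0.4424  0.0753  0.1684]
 [ 0.4429  0.0739  0.1653]
 [ 0.4418  0.0764  0.1639]
 [ 0.442   0.0756  0.1611]
 [ 0.4418  0.076   0.1587]
 [ 0.4426  0.0737  0.1552]
 [ 0.4411  0.0773  0.1543]
 [ 0.4407  0.078   0.1521]
 [ 0.4411  0.0769  0.1491]
 [ 0.5618 -0.235   0.0019]]
top plane [-0.02395074  0.00709356  0.16752784] 3162
```

All checks agree: the cap's top is at 0.168 m, so its lower edge is about 0.147 m, 3 cm above the rim. It is centred within about 1 mm and level to about 1.5°.

```bash
python3 - <<'E'
from station import *
print(observe()["t"]);job_done()
E
```

```text
11.6667
the job is handed in; nothing more can be done
```

I braced the jar, unscrewed the steel cap and handed the job in at 11.7 s. The gripper is holding the cap straight above the mouth.

- **Turnbutton:** I pinched the fin and twisted it 1.35 rad anticlockwise. After release the arm pointed at 110.4°, against a target of about 110.2°.
- **Cap:** I turned it about 1.13 rad anticlockwise. The turning resistance then vanished and the liner pushed up with about 12 N, so I lifted it straight up.
- **Last checks:**
  - The lower edge of the cap is about 3 cm over the rim, at z of about 0.147 m.
  - It is centred over the mouth to within about 1 mm, going by the gripper position and the cap centre measured before the lift.
  - The tool is vertical to within 0.001 rad; a plane fitted to the wrist depth image tilts about 1.4°, which I put down to depth noise.
  - In the pictures the jar is seated, the arm is over its shoulder and the other things in view look unmoved. Those last pictures did not show everything at the back.

No check failed. The first top-view estimates of the turnbutton and stand angle differed from the wrist view by up to about 6°, so I used the closer wrist view.

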